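# Hand a food pan over from one plate warmer to the other

### The arm

A 6-joint arm with a two-finger parallel gripper is mounted at the origin on the work surface. World frame = base frame: x ahead of the robot, y to its left, z up, the work surface at z = 0. Lengths are in m, angles in rad, forces in N, time in s.
With the tool pointing down it reaches from about 0.35 to 1 m from the base axis. Payload 7.1 kg.
Tool frame: the origin (TCP) lies at the very end of the fingers, on their centre line; the grasp point (between the pads) lies 19 mm behind it; z points along the fingers, y is the line along which they close (so a half turn about z gives the same grasp; the last joint's range is limited). The gripper opens to 85 mm and grips with 20 to 120 N. Pads are 22 mm wide; open, the fingers measure 114 mm over their backs; the gripper's body (76 mm by 85 mm) begins 54 mm behind the grasp point. The pads swing forward as they close: fully open they stand 13 mm farther back than shut.
Start: joints at [1.256, 0.423, 1.63, -0, 1.089, -0.019], TCP at [0.182, 0.598, 0.231] pointing down, gripper open.
Joint ranges: [-3, 3], [-0.9, 2.11], [0.09, 2.58], [-1.31, 4.45], [0.11, 2.69], [-2.54, 2.54]. Speed limits (rad/s): [2.39, 2.39, 3.01, 3.14, 3.14, 3.14].

### API

Orientations are given as a unit quaternion [x, y, z, w].
In Python, from plant import r gives the robot as it stands.
- The arm moves only by the tool move_arm, never from a script. Its arguments are lists of equal length, an entry for each row: "delta_pos": the shift along the world's x, y, z in mm, a list of three; "turn": the turn, a rotation vector about the world's x, y, z in rad, a list of three. In form: {"delta_pos": [[tx, ty, tz], ...], "turn": [[wx, wy, wz], ...]}. A call has exactly 8 rows; each row shifts and turns the commanded pose from where the row before left it; what a row does not reach is not made up. A row lasts 1/12 s, in which the tool goes at most 41.7 mm and 7.16 degrees, less where a joint would pass 70% of its speed; a pose out of reach is approached as far as the arm can. A call is refused whole if a number of a shift passes 41.7 or a number of a turn 0.125, either way. A call with a gripper value outside its range is refused whole. "hand" is the opening, from 0 (shut) to 1 (fully open), set as the call begins (left out, the last holds). The fingers move at their own pace and stop on an object; the grip force is fixed at half the most. Time passes only in rows, so rows that do not move let the fingers close, or fill a call up. It gives the time, the measured TCP pose, the force, the opening and the grip force at its end, in the units of the state.
- r.sense(): the state, without advancing time (a new reading comes with each control period).
- r.camera(name): name is "scene" or "top"; returns a dict with "pixels" (420x560x3 uint8, red, green, blue), "depth" (420x560 float32, m along the optical axis (not along the pixel's ray), 0 where there is no reading), "camera_matrix" (3x3 intrinsics, pixels), "extrinsics" (4x4, takes a point from camera to world coordinates). Camera axes: x right, y down, z forward; pixel columns grow to the right and rows downward; lengths in m; the calibration is good to about 2 mm. A picture is of the moment at which its call begins.
- r.job_done(): hands the job in; it is judged then, once.
The state is a dict: "t": time; "joint_positions": joint angles; "dq": joint speeds; "joint_efforts": joint torques, N m; "eef_pos": TCP position; "tcp_rot": TCP orientation; "force": force on the tool from outside, world axes, zero at the start; "torque": the same for the moment, N m; "grip_width": finger opening in m; "finger_force": force on a finger pad.
Only numpy, scipy, OpenCV 4.12 (cv2) and the standard library are available. Lean on these libraries where they do the work, as an engineer would, in place of code of your own. Each camera call takes 0.05 s, during which the arm holds its last target. There are 200 camera calls.

### The job

Change the lidded pan over to the empty warmer with the round plate, in this order: set that warmer's dial to the third click up from off, flip its toggle switch on, then slide the pan across, without lifting it, until it sits centred and straight on the round plate, and last flip off the switch of the square-plate warmer it came from. Leave the square-plate warmer's own dial as it is set, and do not disturb the mug, bowl and bottle.

Things in the scene. Friction and masses are not known exactly. Their poses are not given: they have to be found in the camera images.
- board: fixed wooden board, 300 (x) x 420 (y) x 12 mm, under both warmers; origin: centre of its underside; its axes are parallel to theirs. The warmers stand on it side by side along y, 200 mm between centres (10 mm gap), tops level; either may be the left one.
- warmer_a: fixed brushed-steel food warmer, 280 (x) x 190 (y) x 55 mm high, on the board. Origin: centre of its underside; x points away from the operator, y to the operator's left. Flat top at z = 55 mm; flush plate centred at x = 50, y = 0; in front of it (x < -42) a toggle switch, pivot (-95, -50, 55), and a dial, axis (-95, 50). ROUND black plate, 156 mm across, empty at the start.
- warmer_b: fixed brushed-steel food warmer, 280 (x) x 190 (y) x 55 mm high, on the board. Origin: centre of its underside; x points away from the operator, y to the operator's left. Flat top at z = 55 mm; flush plate centred at x = 50, y = 0; in front of it (x < -42) a toggle switch, pivot (-95, -50, 55), and a dial, axis (-95, 50). SQUARE black plate, 156 mm wide, under the pan at the start.
- dial_a (a joint): heat dial of the round-plate warmer, rad, growing clockwise seen from above. 0 = off, the counter-clockwise stop (longer tick). Clicks every 0.449 rad, a tick each: third click 1.346, fifth and last 2.244. Starts at off or the first click. Resists with 0.03 N m; let go near a notch it settles in it. Its white pointer stands 1.122 - value, counter-clockwise from the warmer's x.
- dial_a_grip (a point): point on the axis of the round-plate warmer's dial, 28 mm above the warmer's top, mid-height of its bar grip: black, 48 mm long (along the pointer), 14 mm thick, from 9 to 41 mm above the warmer's top, on a 50 mm round skirt
- dial_b (a joint): dial of the square-plate warmer, like the other; 0 = as it is set at the start (its second click). To be left alone.
- switch_a (a joint): toggle of the round-plate warmer: round steel bat 74 mm long, 9 mm thick at the root, 17 at the top, swinging in the warmer's x-z plane. Off it leans 0.45 rad to -x (operator), on 0.45 rad to +x. A spring snaps it past the upright to the nearer end; about 2 N at the top tips it. Joint value, rad: 0 = off, as it starts; 0.45 upright; 0.9 = on.
- switch_b (a joint): toggle of the square-plate warmer: round steel bat 74 mm long, 9 mm thick at the root, 17 at the top, swinging in the warmer's x-z plane. Off it leans 0.45 rad to -x (operator), on 0.45 rad to +x. A spring snaps it past the upright to the nearer end; about 2 N at the top tips it. Joint value, rad: 0 = on, as it starts; 0.45 upright; 0.9 = off.
- switch_a_tip (a point): point on the axis of the round-plate warmer's switch bat, 70 mm from its pivot, 4 mm below its very top
- switch_b_tip (a point): point on the axis of the square-plate warmer's switch bat, 70 mm from its pivot, 4 mm below its very top
- pan: loose rectangular steel pan with a fixed flat lid, 176 (x) by 108 (y) mm, straight sides 66 mm high, strap handle on the lid (60 mm along x, 8 mm thick, top at 81 mm); about 0.5 to 1 kg. Origin: centre of its underside. It starts on the square plate, its x axis roughly along the warmers' x (within 0.1 rad), within 12 mm of the plate's centre along either axis.
- mug: bystander: loose white mug, 84 mm across, 95 mm high, on the table left of the warmers; origin: centre of its underside
- bowl: bystander: loose steel bowl, 170 mm across, 65 mm high, on the table right of the warmers; origin: centre of its underside
- bottle: bystander: loose white bottle, 60 mm across, 160 mm high, on the table left of the warmers; origin: centre of its underside
There are look-alikes about, which are no part of the job. What is shaped like the pan but blue or red is not meant.

How it is judged:
On the way, in this order (a step that is already met when the one before it is completed fails the run):
1. the round-plate warmer's dial stands at its third click (value of joint dial_a between 1.2264 and 1.4664 rad and contact force between anything else and the fingers below 0.3 N), for 0.2 s.
2. the round-plate warmer's switch is on (value of joint switch_a above 0.78 rad), for 0.2 s.
3. the pan sits centred and straight on the round plate, let go (x of pan in the frame of warmer_a between 0.025 and 0.075 m and y of pan in the frame of warmer_a between -0.025 and 0.025 m and z of pan in the frame of warmer_a between 0.051 and 0.059 m and angle between the x axis of pan and the x axis of warmer_a, either way round below 0.2 rad and linear speed of pan below 0.01 m/s and contact force between pan and the fingers below 0.3 N), for 0.2 s.
4. the square-plate warmer's switch is off (value of joint switch_b above 0.78 rad), for 0.2 s.
At the end, for the whole second after the job is handed in: Round-plate warmer: dial at its third click (1.346 rad within 0.12), switch on (above 0.78). Square-plate warmer: switch off (above 0.78). The pan rests flat and untouched on the round plate, within 25 mm of its centre along either axis, straight within 0.2 rad (all of step 3 and value of joint dial_a between 1.2264 and 1.4664 rad and value of joint each of switch_a, switch_b above 0.78 rad).
It fails at once if the pan is lifted (15 mm or more above the warmers' top) or falls off (z of pan in the frame of warmer_a above 0.07 m or z of pan in the frame of warmer_a below 0.04 m).
It fails at once if the pan is tipped by more than 0.2 rad (angle between pan's own z axis and vertical above 0.2 rad).
It fails at once if the pan leaves the square-plate warmer before the round-plate one is switched on (distance of pan from where it was at the start of the episode above 0.05 m and value of joint switch_a below 0.5 rad).
It fails at once if the square-plate warmer's dial is turned out of its notch (value of joint dial_b above 0.22 rad or value of joint dial_b below -0.22 rad).
It fails at once if the mug, bowl or bottle is moved more than 30 mm or tipped (distance of any of mug, bowl, bottle from where it was at the start of the episode above 0.03 m or angle between any of mug, bowl, bottle's own z axis and vertical above 0.3 rad).
It also fails if it takes over 67 s, if anything falls off the work surface, if the arm or the gripper's body presses on something with over 40 N, if the wrist force passes 120 N, or if a joint passes its speed limit or range.

## Working session

There is one attempt and no reset: what is moved stays moved. The work goes in short steps, Python scripts to look and compute and a tool call to move; the robot and the scene stay as the last step left them, time stands still between calls to the robot, and variables do not carry over. Pictures are saved under pics/ and viewed, at most 10 in all, crops included, and the job is handed in when it is done.

Besides the shell and the picture viewer there is one more tool, called after ">>>" as name(argument=value, ...), one argument or row to a line, values as JSON. move_arm: Moves the arm, as the interface text tells. Its arguments: {"type":"object","properties":{"delta_pos":{"type":"array","items":{"type":"array","items":{"type":"number"}}},"turn":{"type":"array","items":{"type":"array","items":{"type":"number"}}},"hand":{"type":"number"}},"required":["delta_pos","turn"]}

```bash
mkdir -p pics; ls; cat > h.py <<'E'
import numpy as np,cv2
from plant import r
def cam(n,save=None):
    c=r.camera(n)
    if save: cv2.imwrite('pics/'+save,c['pixels'][:,:,::-1])
    return c
def onplane(c,uv,z):
    K=np.array(c['camera_matrix']);T=np.array(c['extrinsics'])
    uv=np.atleast_2d(uv).astype(float)
    d=np.c_[uv,np.ones(len(uv))]@np.linalg.inv(K).T@T[:3,:3].T
    o=T[:3,3];return o+d*((z-o[2])/d[:,2:])
def cloud(c):
    K=np.array(c['camera_matrix']);T=np.array(c['extrinsics']);h,w=c['depth'].shape
    u,v=np.meshgrid(np.arange(w),np.arange(h))
    p=np.stack([u,v,np.ones_like(u)],-1)@np.linalg.inv(K).T*c['depth'][...,None]
    return p@T[:3,:3].T+T[:3,3]
def pix(c,P):
    K=np.array(c['camera_matrix']);T=np.linalg.inv(np.array(c['extrinsics']))
    p=(np.atleast_2d(P)@T[:3,:3].T+T[:3,3])@K.T
    return p[:,:2]/p[:,2:]
E
python3 - <<'E'
from h import *
s=r.sense();print(s)
for n in('scene','top'):
    c=cam(n,n+'0.png');print(n,np.round(c['extrinsics'],3).tolist(),np.round(c['camera_matrix'],1).tolist())
E
```

```text
pics
{'t': 0.0, 'joint_positions': array([ 1.25600904e+00,  4.23856916e-01,  1.63067572e+00, -2.07819365e-05,
        1.08858249e+00, -1.90039809e-02]), 'dq': array([ 4.95789175e-06,  4.01961530e-04,  1.92839983e-03, -1.53017851e-04,
        6.85982471e-04,  4.65937864e-04]), 'joint_efforts': array([ 3.50801120e-04, -5.57393432e+01, -2.81730616e+01, -3.78397874e-05,
        7.46503909e-03, -3.12613535e-07]), 'eef_pos': array([0.1819985 , 0.59735616, 0.23054125]), 'tcp_rot': array([ 1.47348314e-01,  9.89084372e-01, -7.52189622e-04, -1.17383788e-04]), 'force': array([-0.20325591,  0.72475623, -0.48814571]), 'torque': array([-0.00435889,  0.01393529,  0.02061526]), 'finger_force': 0.0, 'grip_width': 0.08555525870213819}
scene [[0.217, 0.665, -0.714, 1.411], [0.976, -0.143, 0.164, -0.154], [0.007, -0.733, -0.68, 0.952], [0.0, 0.0, 0.0, 1.0]] [[396.2, 0.0, 285.4], [0.0, 396.2, 202.9], [0.0, 0.0, 1.0]]
top [[0.007, -0.995, 0.101, 0.397], [-1.0, -0.006, 0.008, 0.023], [-0.007, -0.101, -0.995, 1.302], [0.0, 0.0, 0.0, 1.0]] [[400.5, 0.0, 276.3], [0.0, 400.5, 212.1], [0.0, 0.0, 1.0]]
```

View pics/scene0.png

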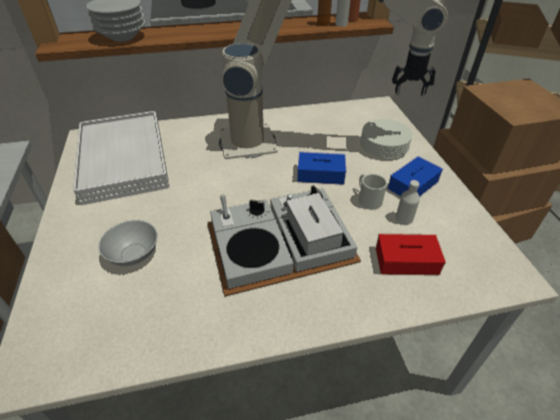

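View pics/top0.png

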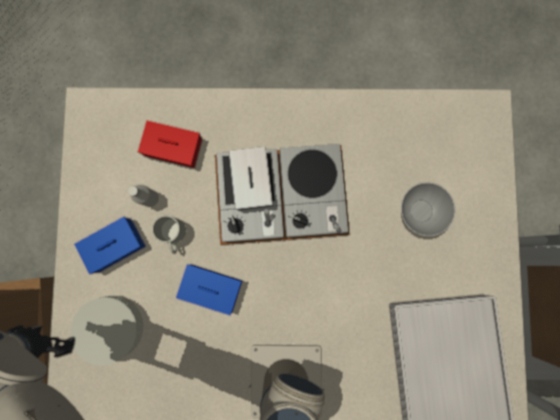

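The pan is the steel one at top (250,178), scene (313,220). The red pan at top (170,143) and the blue ones at (110,245) and (209,289) are look-alikes. The round-plate warmer is on the right in the top view: plate (312,174), dial (300,220), switch (333,218).

```bash
python3 - <<'E'
from h import *
R={}
for n in('top','scene'):
    c=cam(n); P=cloud(c); im=c['pixels'].astype(int)
    Z=P[...,2]
    # warmer top area
    x,y=P[...,0],P[...,1]
    roi=(x>.35)&(x<.8)&(y>-.3)&(y<.3)
    g=im.max(-1)
    hs=Z[roi&(Z>.055)&(Z<.08)];print(n,'top z',np.median(hs))
    zt=.067
    m=(roi&(Z>.05)&(Z<.085)&(g<50)).astype(np.uint8)
    N,L,S,C=cv2.connectedComponentsWithStats(m)
    for i in range(1,N):
        if S[i,4]>60:
            cs,_=cv2.findContours((L==i).astype(np.uint8),0,2);cc=max(cs,key=len)[:,0]
            w=onplane(c,cv2.convexHull(cc)[:,0],zt)[:,:2].astype(np.float32)
            print('dark',C[i].round(1),S[i,4],cv2.minEnclosingCircle(w),cv2.minAreaRect(w),cv2.fitEllipse(w) if len(w)>5 else '')
    # all things standing between .06 and .075 -> board rect
    m=(roi&(Z>.058)&(Z<.075)).astype(np.uint8)
    p=np.c_[x[m>0],y[m>0]].astype(np.float32); print('warmers',cv2.minAreaRect(p))
    m=roi&(Z>.125)&(Z<.14); 
    N,L,S,C=cv2.connectedComponentsWithStats(m.astype(np.uint8))
    for i in range(1,N):
        if S[i,4]>20:
            q=P[L==i]; print('lid',C[i].round(),S[i,4],np.median(q,0).round(3),cv2.minAreaRect(q[:,:2].astype(np.float32)))
    m=(roi&(Z>.1)&(Z<.15)&(abs(Z-.133)>.007)).astype(np.uint8)
    N,L,S,C=cv2.connectedComponentsWithStats(m)
    for i in range(1,N):
        if S[i,4]>5: q=P[L==i];print('high',C[i].round(),S[i,4],q.mean(0).round(3),q.max(0).round(3))
    b,a=(200,140),(360,255)
    x0,y0,x1,y1=(205,135,360,250) if n=='top' else (195,175,365,300)
    cv2.imwrite('pics/crop_%s.png'%n,cv2.resize(c['pixels'][y0:y1,x0:x1,::-1],None,fx=4.5,fy=4.5,interpolation=cv2.INTER_CUBIC))
E
```

```text
top top z 0.06788196989137041
dark [312.1 173.2] 1642 ((0.6457923054695129, -0.07796289026737213), 0.0726161077618599) ((0.6455613970756531, -0.07708719372749329), (0.14219211041927338, 0.14097678661346436), 44.89738845825195) ((0.6457872986793518, -0.07805769145488739), (0.1436997354030609, 0.144113227725029), 98.92506408691406)
dark [270.7 175.7] 119 ((0.6329294443130493, 0.05189021676778793), 0.07346656173467636) ((0.6330957412719727, 0.0505489856004715), (0.14672812819480896, 0.008796872571110725), 7.0697150230407715) ((0.6374340057373047, 0.051640599966049194), (0.010558395646512508, 0.16467133164405823), 96.64789581298828)
warmers ((0.5660814642906189, 0.056989580392837524), (0.4282165765762329, 0.48516881465911865), 0.08839510381221771)
lid [250. 178.] 2075 [0.616 0.109 0.134] ((0.6183798909187317, 0.11038227379322052), (0.1768718957901001, 0.10817385464906693), 7.2844743728637695)
lid [266. 212.] 28 [0.515 0.063 0.133] ((0.514801025390625, 0.06138700991868973), (0.014869359321892262, 0.014901677146553993), 1.9045116901397705)
lid [336. 226.] 29 [ 0.476 -0.141  0.135] ((0.4745
[... 1631 characters left out ...]
36), 0.039821408689022064)
lid [314. 217.] 1620 [0.631 0.108 0.134] ((0.6090283393859863, 0.11070765554904938), (0.20504818856716156, 0.10986494272947311), 7.845350742340088)
lid [222. 196.] 29 [ 0.48  -0.14   0.131] ((0.47757768630981445, -0.14057329297065735), (0.019212322309613228, 0.014372603967785835), 50.052528381347656)
high [316. 189.] 54 [0.483 0.16  0.108] [0.505 0.174 0.114]
high [223. 203.] 42 [ 0.489 -0.14   0.113] [ 0.499 -0.132  0.126]
high [256. 202.] 71 [ 0.5   -0.039  0.107] [ 0.513 -0.015  0.113]
high [288. 199.] 9 [0.517 0.061 0.117] [0.524 0.068 0.126]
high [314. 235.] 337 [0.678 0.097 0.113] [0.715 0.176 0.126]
high [314. 213.] 45 [0.624 0.112 0.146] [0.653 0.119 0.15 ]
```

View pics/crop_top.png

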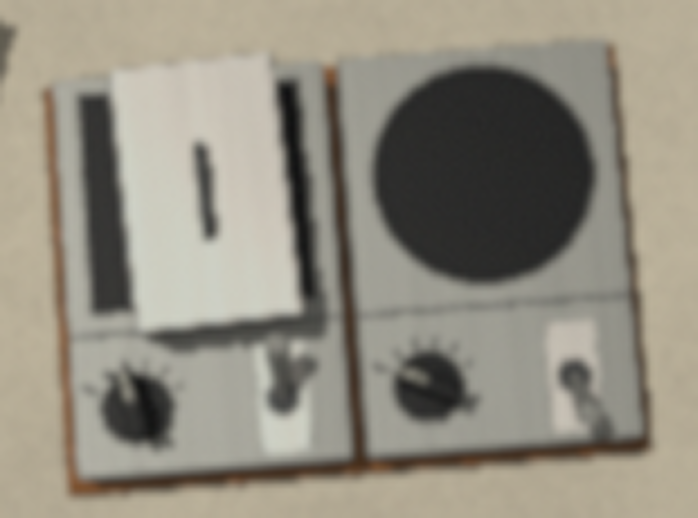

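View pics/crop_scene.png

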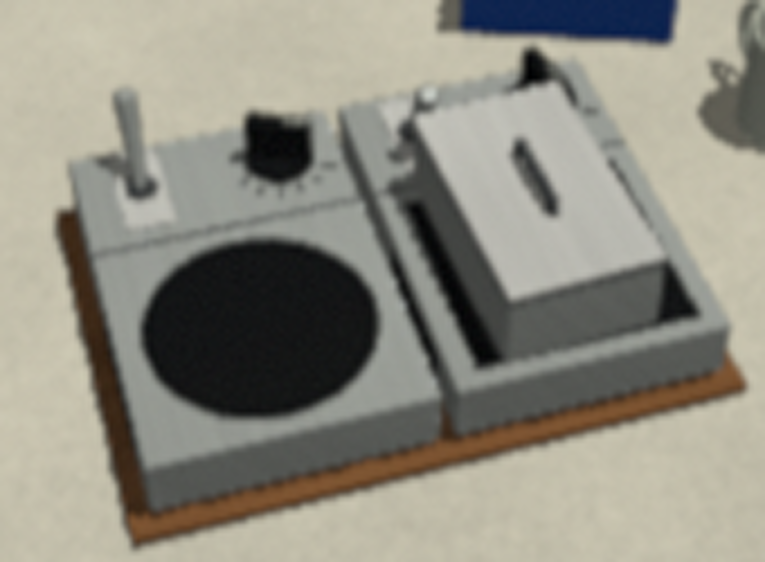

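Readings:
- Round plate centre is (0.646, -0.0775), warmer yaw about 0.07, top z about 0.068.
- dial_a points at its long tick (off) at about (0.4975, -0.0395).
- switch_a leans to the operator.
- The pan is at (0.618, 0.110), yaw about 0.12.

Next I move above the dial.

>>> move_arm(
  delta_pos=[
    [13,-26.5,0],
    [13,-26.5,0],
    [13,-26.5,0],
    [13,-26.5,0],
    [13,-26.5,0],
    [13,-26.5,0],
    [13,-26.5,0],
    [13,-26.5,0],
  ],
  turn=[
    [0,0,-0.069],
    [0,0,-0.069],
    [0,0,-0.069],
    [0,0,-0.069],
    [0,0,-0.069],
    [0,0,-0.069],
    [0,0,-0.069],
    [0,0,-0.069],
  ],
  hand=0.6,
)

```text
t: 0.87
eef_pos: [0.2865, 0.3845, 0.2313]
tcp_rot: [0.413, 0.911, -0.0, 0.0]
force: [0.3, -0.1, -0.2]
grip_width: 0.0515
finger_force: 0.0
```

>>> move_arm(
  delta_pos=[
    [13,-26.5,0],
    [13,-26.5,0],
    [13,-26.5,0],
    [13,-26.5,0],
    [13,-26.5,0],
    [13,-26.5,0],
    [13,-26.5,0],
    [13,-26.5,0],
  ],
  turn=[
    [0,0,-0.069],
    [0,0,-0.069],
    [0,0,-0.069],
    [0,0,-0.069],
    [0,0,-0.069],
    [0,0,-0.069],
    [0,0,-0.069],
    [0,0,-0.069],
  ],
)

```text
t: 1.53
eef_pos: [0.3905, 0.1725, 0.2314]
tcp_rot: [0.645, 0.764, 0.0, 0.0]
force: [0.4, 0.0, 0.5]
grip_width: 0.051
finger_force: 0.0
```

>>> move_arm(
  delta_pos=[
    [13,-26.5,0],
    [13,-26.5,0],
    [13,-26.5,0],
    [13,-26.5,0],
    [13,-26.5,0],
    [13,-26.5,0],
    [13,-26.5,0],
    [13,-26.5,0],
  ],
  turn=[
    [0,0,-0.069],
    [0,0,-0.069],
    [0,0,-0.069],
    [0,0,-0.069],
    [0,0,-0.069],
    [0,0,-0.069],
    [0,0,-0.069],
    [0,0,-0.069],
  ],
)

```text
t: 2.2
eef_pos: [0.4945, -0.0396, 0.2313]
tcp_rot: [0.829, 0.559, 0.0, -0.0]
force: [0.4, 0.8, 0.4]
grip_width: 0.051
finger_force: 0.0
```

```bash
cat >> h.py <<'E'
from scipy.spatial.transform import Rotation as Ro
def st():
    s=r.sense();M=Ro.from_quat(s['tcp_rot']).as_matrix()
    print('t',round(s['t'],2),'tcp',(s['eef_pos']*1e3).round(1),'yaw_y',np.arctan2(M[1,1],M[0,1]).round(3),'tilt',M[:,2].round(3),'F',s['force'].round(1),'w',round(s['grip_width'],4),'ff',round(s['finger_force'],1),'q6',s['joint_positions'][5].round(2))
E
python3 - <<'E'
from h import *
st();c=cam('scene');P=cloud(c)
cv2.imwrite('pics/s1.png',cv2.resize(c['pixels'][130:270,180:340,::-1],None,fx=4,fy=4,interpolation=2))
E
```

```text
t 2.2 tcp [494.5 -39.6 231.3] yaw_y -0.385 tilt [ 0.  0. -1.] F [0.4 0.8 0.4] w 0.051 ff 0.0 q6 0.28
```

View pics/s1.png

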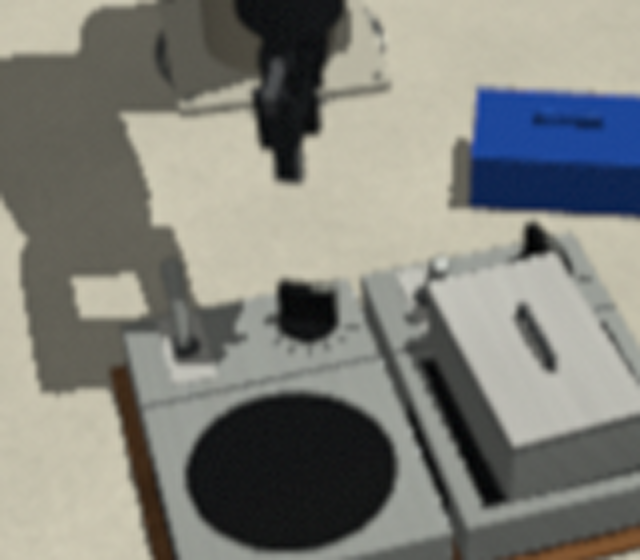

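The crop shows the gripper (288,175) centred over dial_a (308,305), clear of the pan and both switches. Next I descend and grip.

>>> move_arm(
  delta_pos=[
    [1,0,-18],
    [1,0,-18],
    [1,0,-18],
    [0,0,-18],
    [0,0,-18],
    [0,0,-18],
    [0,0,-18],
    [0,0,-18],
  ],
  turn=[
    [0,0,0],
    [0,0,0],
    [0,0,0],
    [0,0,0],
    [0,0,0],
    [0,0,0],
    [0,0,0],
    [0,0,0],
  ],
)

```text
t: 2.92
eef_pos: [0.4971, -0.0381, 0.0865]
tcp_rot: [0.828, 0.56, 0.0, 0.0]
force: [-0.7, 0.7, -0.9]
grip_width: 0.0511
finger_force: 0.0
```

>>> move_arm(
  delta_pos=[
    [0,0,-2],
    [0,0,0],
    [0,0,0],
    [0,0,0],
    [0,0,0],
    [0,0,0],
    [0,0,0],
    [0,0,0],
  ],
  turn=[
    [0,0,0],
    [0,0,0],
    [0,0,0],
    [0,0,0],
    [0,0,0],
    [0,0,0],
    [0,0,0],
    [0,0,0],
  ],
  hand=0,
)

```text
t: 3.58
eef_pos: [0.4971, -0.038, 0.086]
tcp_rot: [0.828, 0.56, 0.0, -0.0]
force: [-4.5, 2.9, 7.2]
grip_width: 0.0128
finger_force: 60.4
```

```bash
python3 -c "
from h import *
st()"
```

```text
t 3.58 tcp [497.1 -38.   86. ] yaw_y -0.381 tilt [ 0.  0. -1.] F [-4.5  2.9  7.2] w 0.0128 ff 60.4 q6 0.28
```

>>> move_arm(
  delta_pos=[
    [0,0,0],
    [0,0,0],
    [0,0,0],
    [0,0,0],
    [0,0,0],
    [0,0,0],
    [0,0,0],
    [0,0,0],
  ],
  turn=[
    [0,0,-0.1],
    [0,0,-0.1],
    [0,0,-0.1],
    [0,0,-0.1],
    [0,0,-0.1],
    [0,0,-0.1],
    [0,0,-0.1],
    [0,0,-0.1],
  ],
)

```text
t: 4.25
eef_pos: [0.498, -0.0389, 0.086]
tcp_rot: [0.981, 0.192, 0.001, 0.001]
force: [-1.6, -4.2, 2.4]
grip_width: 0.0129
finger_force: 59.9
```

>>> move_arm(
  delta_pos=[
    [0,0,0],
    [0,0,0],
    [0,0,0],
    [0,0,0],
    [0,0,0],
    [0,0,0],
    [0,0,0],
    [0,0,0],
  ],
  turn=[
    [0,0,-0.1],
    [0,0,-0.1],
    [0,0,-0.1],
    [0,0,-0.1],
    [0,0,-0.1],
    [0,0,-0.046],
    [0,0,0],
    [0,0,0],
  ],
)

```text
t: 4.92
eef_pos: [0.498, -0.0398, 0.0861]
tcp_rot: [0.997, -0.078, 0.001, 0.001]
force: [-2.2, -9.3, 3.4]
grip_width: 0.0129
finger_force: 59.9
```

```bash
python3 -c "
from h import *
st()"
```

```text
t 4.92 tcp [498.  -39.8  86.1] yaw_y -1.726 tilt [ 0.002 -0.002 -1.   ] F [-2.2 -9.3  3.4] w 0.0129 ff 59.9 q6 1.63
```

Next: open slightly, then rise.

>>> move_arm(
  delta_pos=[
    [0,0,0],
    [0,0,0],
    [0,0,0],
    [0,0,0],
    [0,0,15],
    [0,0,18],
    [0,0,18],
    [0,0,18],
  ],
  turn=[
    [0,0,0],
    [0,0,0],
    [0,0,0],
    [0,0,0],
    [0,0,0],
    [0,0,0],
    [0,0,0],
    [0,0,0],
  ],
  hand=0.5,
)

```text
t: 5.58
eef_pos: [0.4971, -0.0379, 0.155]
tcp_rot: [0.997, -0.078, -0.0, -0.0]
force: [0.2, 0.1, 0.5]
grip_width: 0.0427
finger_force: 0.0
```

```bash
python3 - <<'E'
from h import *
st();t=cam('top')['pixels'];s=cam('scene')['pixels']
f=lambda a:cv2.resize(a[:,:,::-1],(390,300),interpolation=2)
cv2.imwrite('pics/d1.png',np.hstack([f(t[190:250,275:353]),f(s[180:240,210:288])]))
E
```

```text
t 5.58 tcp [497.1 -37.9 155. ] yaw_y -1.727 tilt [-0.  0. -1.] F [0.2 0.1 0.5] w 0.0427 ff 0.0 q6 1.63
```

View pics/d1.png

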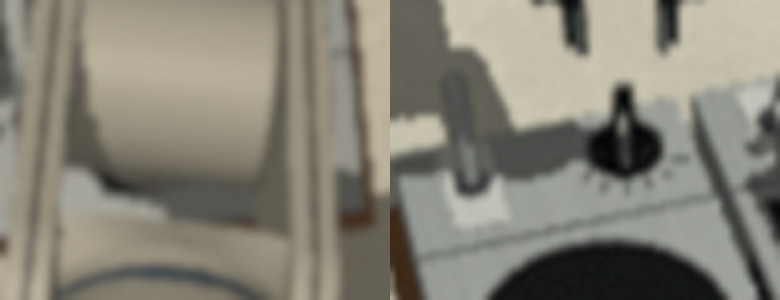

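Right half of the crop: the white pointer (627,145) points at the third tick (627,187), so the dial is at click 3. Next I go in front of switch_a with the fingers closed.

>>> move_arm(
  delta_pos=[
    [-18,-25.5,0],
    [-18,-25.5,0],
    [-18,-25.5,0],
    [-18,-25.5,0],
    [0,0,-11],
    [0,0,-11],
    [0,0,-11],
    [0,0,-11],
  ],
  turn=[
    [0,0,0.056],
    [0,0,0.056],
    [0,0,0.056],
    [0,0,0.056],
    [0,0,0],
    [0,0,0],
    [0,0,0],
    [0,0,0],
  ],
  hand=0,
)

```text
t: 6.35
eef_pos: [0.4248, -0.1403, 0.1093]
tcp_rot: [0.999, 0.034, -0.0, -0.0]
force: [0.0, -0.7, 0.9]
grip_width: -0.0001
finger_force: 0.0
```

>>> move_arm(
  delta_pos=[
    [10,0,0],
    [10,1,0],
    [10,1,0],
    [10,1,0],
    [10,1,0],
    [10,1,0],
    [10,1,0],
    [8,0,0],
  ],
  turn=[
    [0,0,0],
    [0,0,0],
    [0,0,0],
    [0,0,0],
    [0,0,0],
    [0,0,0],
    [0,0,0],
    [0,0,0],
  ],
)

```text
t: 7.02
eef_pos: [0.5051, -0.134, 0.1106]
tcp_rot: [0.999, 0.034, 0.001, 0.0]
force: [0.2, -0.7, 0.2]
grip_width: -0.0001
finger_force: 0.0
```

>>> move_arm(
  delta_pos=[
    [-10,0,0],
    [-10,0,20],
    [0,0,20],
    [0,0,20],
    [0,0,20],
    [0,0,0],
    [0,0,0],
    [0,0,0],
  ],
  turn=[
    [0,0,0],
    [0,0,0],
    [0,0,0],
    [0,0,0],
    [0,0,0],
    [0,0,0],
    [0,0,0],
    [0,0,0],
  ],
)

```text
t: 7.68
eef_pos: [0.4823, -0.134, 0.1897]
tcp_rot: [0.999, 0.034, -0.0, -0.0]
force: [0.8, -0.5, -0.9]
grip_width: -0.0003
finger_force: 0.0
```

```bash
python3 - <<'E'
from h import *
st();c=cam('scene');P=cloud(c)
x,y,z=P[...,0],P[...,1],P[...,2]
for nm,m in(('sw_a',(abs(y+.139)<.02)&(x>.42)&(x<.58)&(z>.115)&(z<.142)),('handle',(z>.141)&(z<.156)&(x>.5)&(x<.75)&(y>.05)&(y<.2)),('lid',(z>.127)&(z<.139)&(x>.48)&(x<.75)&(y>.03)&(y<.2))):
    q=P[m];print(nm,len(q),q.mean(0).round(4),cv2.minAreaRect(q[:,:2].astype(np.float32)))
E
```

```text
t 7.68 tcp [ 482.3 -134.   189.7] yaw_y -1.503 tilt [-0.001  0.    -1.   ] F [ 0.8 -0.5 -0.9] w -0.0003 ff 0.0 q6 1.21
sw_a 30 [ 0.5378 -0.1355  0.1304] ((0.5370737314224243, -0.135458305478096), (0.011469461023807526, 0.015529568307101727), 47.22923278808594)
handle 47 [0.6229 0.112  0.1472] ((0.620782196521759, 0.11272220313549042), (0.06132858991622925, 0.0086089251562953), 6.682913780212402)
lid 1596 [0.6266 0.1106 0.1337] ((0.6086413264274597, 0.11096252501010895), (0.20387886464595795, 0.1094321683049202), 7.300046920776367)
```

switch_a is on (tip at x 0.538). The pan handle is at (0.619, 0.111), yaw 0.117. Next I grip it.

>>> move_arm(
  delta_pos=[
    [17,30.6,0],
    [17,30.6,0],
    [17,30.6,0],
    [17,30.6,0],
    [17,30.6,0],
    [17,30.6,0],
    [17,30.6,0],
    [17.5,30.6,0],
  ],
  turn=[
    [0,0,0.006],
    [0,0,0.006],
    [0,0,0.006],
    [0,0,0.006],
    [0,0,0.006],
    [0,0,0.006],
    [0,0,0.006],
    [0,0,0.006],
  ],
  hand=0.5,
)

```text
t: 8.4
eef_pos: [0.6193, 0.1122, 0.1885]
tcp_rot: [0.998, 0.058, -0.001, 0.0]
force: [-0.1, -0.9, 0.4]
grip_width: 0.0429
finger_force: 0.0
```

>>> move_arm(
  delta_pos=[
    [0,0,-10],
    [0,0,-10],
    [0,0,-10],
    [0,0,-10],
    [0,0,-10],
    [0,0,0],
    [0,0,0],
    [0,0,0],
  ],
  turn=[
    [0,0,0],
    [0,0,0],
    [0,0,0],
    [0,0,0],
    [0,0,0],
    [0,0,0],
    [0,0,0],
    [0,0,0],
  ],
)

```text
t: 9.07
eef_pos: [0.6198, 0.1101, 0.1405]
tcp_rot: [0.998, 0.057, 0.0, -0.0]
force: [1.4, 0.3, -0.2]
grip_width: 0.0426
finger_force: 0.0
```

>>> move_arm(
  delta_pos=[
    [0,0,0],
    [0,0,0],
    [0,0,0],
    [0,0,0],
    [0,0,0],
    [0,0,0],
    [0,0,0],
    [0,0,0],
  ],
  turn=[
    [0,0,0],
    [0,0,0],
    [0,0,0],
    [0,0,0],
    [0,0,0],
    [0,0,0],
    [0,0,0],
    [0,0,0],
  ],
  hand=0,
)

```text
t: 9.73
eef_pos: [0.62, 0.111, 0.1411]
tcp_rot: [0.998, 0.058, 0.001, -0.0]
force: [-1.5, 0.5, 6.2]
grip_width: 0.0054
finger_force: 59.0
```

```bash
python3 -c "
from h import *
st()"
```

```text
t 9.73 tcp [620.  111.  141.1] yaw_y -1.455 tilt [ 0.001  0.    -1.   ] F [-1.5  0.5  6.2] w 0.0054 ff 59.0 q6 1.61
```

>>> move_arm(
  delta_pos=[
    [4,0,0],
    [5,0,0],
    [6,0,0],
    [1,-8,0],
    [1,-10,0],
    [1,-10,0],
    [1,-11,0],
    [1,-11,0],
  ],
  turn=[
    [0,0,0],
    [0,0,0],
    [0,0,0],
    [0,0,0],
    [0,0,0],
    [0,0,0],
    [0,0,0],
    [0,0,0],
  ],
)

```text
t: 10.4
eef_pos: [0.6402, 0.0621, 0.1411]
tcp_rot: [0.998, 0.058, 0.001, -0.001]
force: [0.7, 3.4, 4.5]
grip_width: 0.0046
finger_force: 59.8
```

>>> move_arm(
  delta_pos=[
    [1,-12,0],
    [1,-12,0],
    [1,-12,0],
    [1,-12,0],
    [1,-12,0],
    [1,-12,0],
    [1,-12,0],
    [1,-12,0],
  ],
  turn=[
    [0,0,-0.006],
    [0,0,-0.006],
    [0,0,-0.006],
    [0,0,-0.006],
    [0,0,-0.006],
    [0,0,-0.006],
    [0,0,-0.006],
    [0,0,-0.006],
  ],
)

```text
t: 11.07
eef_pos: [0.6483, -0.034, 0.1412]
tcp_rot: [0.999, 0.034, 0.001, -0.001]
force: [-1.3, 11.4, 5.5]
grip_width: 0.0047
finger_force: 59.8
```

>>> move_arm(
  delta_pos=[
    [1,-12,0],
    [1,-12,0],
    [1,-10,0],
    [0,-8,0],
    [0,0,0],
    [0,0,0],
    [0,0,0],
    [0,0,0],
  ],
  turn=[
    [0,0,0],
    [0,0,0],
    [0,0,0],
    [0,0,0],
    [0,0,0],
    [0,0,0],
    [0,0,0],
    [0,0,0],
  ],
)

```text
t: 11.73
eef_pos: [0.6514, -0.0778, 0.1411]
tcp_rot: [0.999, 0.034, 0.001, 0.0]
force: [0.4, -0.1, 5.1]
grip_width: 0.0052
finger_force: 60.3
```

```bash
cat > pan.py <<'E'
from h import *
st();c=cam('scene');P=cloud(c);x,y,z=P[...,0],P[...,1],P[...,2]
for nm,m in(('lid',(z>.127)&(z<.139)&(x>.55)&(x<.8)&(y>-.2)&(y<.2)),('sw_a',(abs(y+.137)<.02)&(x>.42)&(x<.545)&(z>.12)&(z<.142)),('sw_b',(abs(y-.063)<.02)&(x>.42)&(x<.56)&(z>.12)&(z<.142))):
    q=P[m];print(nm,len(q),q.mean(0).round(4) if len(q) else '',cv2.minAreaRect(q[:,:2].astype(np.float32)) if len(q) else '')
E
python3 pan.py
```

```text
t 11.73 tcp [651.4 -77.8 141.1] yaw_y -1.503 tilt [ 0.002 -0.001 -1.   ] F [ 0.4 -0.1  5.1] w 0.0052 ff 60.3 q6 1.37
lid 1371 [ 0.6798 -0.0778  0.1336] ((0.6524564027786255, -0.07655973732471466), (0.17875127494335175, 0.1080380529165268), 3.99018931388855)
sw_a 14 [ 0.5367 -0.1383  0.1318] ((0.535262405872345, -0.1377912014722824), (0.006631532218307257, 0.015325101092457771), 62.42609405517578)
sw_b 27 [0.52   0.0626 0.1312] ((0.5188246965408325, 0.06390316784381866), (0.01404491811990738, 0.015749337151646614), 32.84012985229492)
```

The pan is at (0.652, -0.077), yaw 0.07, which is on target. Next: release, rise, and go behind switch_b.

>>> move_arm(
  delta_pos=[
    [0,0,0],
    [0,0,0],
    [0,0,0],
    [0,0,0],
    [0,0,8],
    [0,0,12],
    [0,0,15],
    [0,0,15],
  ],
  turn=[
    [0,0,0],
    [0,0,0],
    [0,0,0],
    [0,0,0],
    [0,0,0],
    [0,0,0],
    [0,0,0],
    [0,0,0],
  ],
  hand=0.5,
)

```text
t: 12.45
eef_pos: [0.6508, -0.0773, 0.1918]
tcp_rot: [0.999, 0.034, 0.0, 0.0]
force: [-0.9, 0.1, 0.1]
grip_width: 0.043
finger_force: 0.0
```

```bash
python3 pan.py
```

```text
t 12.45 tcp [650.8 -77.3 191.8] yaw_y -1.503 tilt [ 0. -0. -1.] F [-0.9  0.1  0.1] w 0.043 ff 0.0 q6 1.37
lid 1699 [ 0.6638 -0.0774  0.1336] ((0.6522311568260193, -0.07632647454738617), (0.17856378853321075, 0.10847639292478561), 3.725501298904419)
sw_a 27 [ 0.5375 -0.1356  0.1308] ((0.5354732871055603, -0.13541558384895325), (0.012713273987174034, 0.014175830408930779), 83.06625366210938)
sw_b 27 [0.5205 0.063  0.1315] ((0.5199375152587891, 0.06333558261394501), (0.014472334645688534, 0.013868751935660839), 43.86492919921875)
```

>>> move_arm(
  delta_pos=[
    [-15,28.5,0],
    [-15,28.5,0],
    [-15,28.5,0],
    [-15,28.5,0],
    [-15,28.5,0],
    [0,0,-27],
    [0,0,-27],
    [0,0,-27],
  ],
  turn=[
    [0,0,0],
    [0,0,0],
    [0,0,0],
    [0,0,0],
    [0,0,0],
    [0,0,0],
    [0,0,0],
    [0,0,0],
  ],
  hand=0,
)

```text
t: 13.17
eef_pos: [0.5763, 0.0661, 0.1099]
tcp_rot: [0.999, 0.035, 0.002, -0.0]
force: [0.6, 0.6, -0.3]
grip_width: -0.0002
finger_force: 0.0
```

>>> move_arm(
  delta_pos=[
    [-10,0,0],
    [-10,-1,0],
    [-10,-1,0],
    [-10,-1,0],
    [-11,-1,0],
    [-12,-1,0],
    [-12,0,0],
    [-12,0,0],
  ],
  turn=[
    [0,0,0],
    [0,0,0],
    [0,0,0],
    [0,0,0],
    [0,0,0],
    [0,0,0],
    [0,0,0],
    [0,0,0],
  ],
)

```text
t: 13.83
eef_pos: [0.4879, 0.0599, 0.1106]
tcp_rot: [0.999, 0.034, 0.001, -0.0]
force: [-0.4, 0.3, -0.2]
grip_width: 0.0
finger_force: 0.0
```

>>> move_arm(
  delta_pos=[
    [10,0,0],
    [10,0,10],
    [0,0,25],
    [0,0,25],
    [0,0,25],
    [0,0,25],
    [0,0,0],
    [0,0,0],
  ],
  turn=[
    [0,0,0],
    [0,0,0],
    [0,0,0],
    [0,0,0],
    [0,0,0],
    [0,0,0],
    [0,0,0],
    [0,0,0],
  ],
)

```text
t: 14.5
eef_pos: [0.5098, 0.0601, 0.2216]
tcp_rot: [0.999, 0.034, 0.002, -0.0]
force: [0.2, 1.0, -0.1]
grip_width: 0.0
finger_force: 0.0
```

```bash
python3 pan.py; python3 - <<'E'
from h import *
c=cam('scene');cv2.imwrite('pics/end.png',cv2.resize(c['pixels'][160:300,190:365,::-1],None,fx=4,fy=4,interpolation=2))
E
```

```text
t 14.5 tcp [509.8  60.1 221.6] yaw_y -1.503 tilt [ 0.005  0.    -1.   ] F [ 0.2  1.  -0.1] w 0.0 ff 0.0 q6 1.6
lid 1791 [ 0.6599 -0.0769  0.1337] ((0.652332603931427, -0.07634168863296509), (0.1800754815340042, 0.10861795395612717), 3.967501163482666)
sw_a 27 [ 0.5377 -0.1356  0.1315] ((0.5358911156654358, -0.13482677936553955), (0.014084937050938606, 0.015411094762384892), 20.594804763793945)
sw_b 31 [0.4652 0.0583 0.1293] ((0.4658049941062927, 0.05949347838759422), (0.01647281087934971, 0.013918525539338589), 20.181793212890625)
```

View pics/end.png

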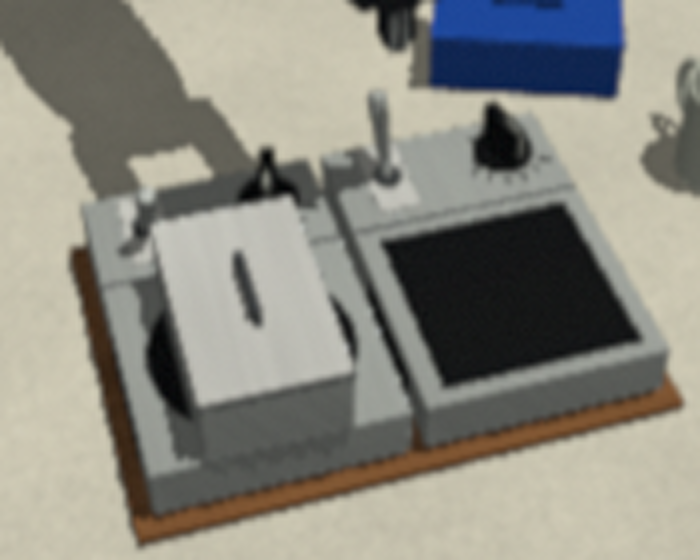

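The pan (250,310) sits straight on the round plate. switch_a (145,210) leans to on, switch_b (380,130) leans to off, and dial_a (265,180) keeps its setting.

```bash
python3 -c "
from plant import r
print(r.job_done())"
```

```text
the job is handed in; nothing more can be done
None
```

I handed the job in at 14.5 s of robot time; no verdict came back. By the cameras, the round-plate warmer's dial is at its third click and its switch is on, the pan is straight on the round plate about 6 mm from centre, the square-plate warmer's switch is off, and its dial was not touched.

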